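# Unhook the lifting hook from a slide channel and bin both

## Robot

A 6-joint arm with a two-finger parallel gripper is mounted at the origin on the work surface. World frame = base frame: x ahead of the robot, y to its left, z up, the work surface at z = 0. Lengths are in m, angles in degrees, forces in N, time in s.
With the tool pointing down it reaches from about 0.25 to 0.725 m from the base axis. Payload 9.7 kg.
Tool frame: the origin (TCP) lies between the finger pads; the fingertips stand 17 mm ahead of it and the grasp point (between the pads) lies 2 mm behind it; z points along the fingers, y is the direction in which the jaws open and shut (so a half turn about z gives the same grasp; the last joint's range is limited). The gripper opens to 85 mm and grips with 20 to 120 N. Pads are 22 mm wide; open, the fingers measure 114 mm over their backs; the gripper's body (76 mm by 85 mm) begins 54 mm behind the grasp point. The pads swing forward as they close: fully open they stand 13 mm farther back than shut.
Start: joints at [-66.52, 4.979, 10.078, 95.1, 0, 90], TCP at [0.219, -0.504, 0.248] pointing down, gripper open.
Joint ranges: [-179.16, 179.16], [-48.56, 103.87], [-65.8, 70.77], [-126.05, 130.52], [-82.76, 87.17], [-180, 180]. Speed limits (degrees/s): [127.2, 127.2, 147.25, 180, 180, 180].

## Interface

Orientations are given as [roll, pitch, yaw] about the fixed x, y, z axes, in that order (R = Rz(yaw) Ry(pitch) Rx(roll)).
In Python, from workcell import monitor, cams, order gives the robot as it stands. The module is installed in compiled form; this text tells all that it offers.
- The arm moves only by the shell command python3 -m handwheel 'ROWS' [OPENING] [FORCE]. ROWS is JSON, a list of rows, each a list of 6 numbers: the shift along the tool's x, y, z in m, then the turn, a rotation vector about the tool's x, y, z in degrees. In form: [[tx, ty, tz, wx, wy, wz], ...]. A call has exactly 8 rows; each row shifts and turns the commanded pose from where the row before left it, along the tool's axes as they then stand; what a row does not reach is not made up. A row lasts 1/12 s, in which the tool goes at most 41.7 mm and 7.16 degrees, less where a joint would pass 70% of its speed; a pose out of reach is approached as far as the arm can. A call is refused whole if a number of a shift passes 0.0417 or a number of a turn 7.16, either way. A call with a gripper value outside its range is refused whole. OPENING is the opening, from -1 (shut) to 1 (fully open), set as the call begins (- or left out, the last holds). The fingers move at their own pace and stop on an object; FORCE is the grip in N (left out, the last holds). Time passes only in rows, so rows that do not move let the fingers close, or fill a call up. It gives the time, the measured TCP pose, the force and the opening at its end, in the units of the state.
- monitor.get_obs(): the state, without advancing time (a new reading comes with each control period).
- cams.camera(name): name is "scene" or "top" or "wrist"; returns a dict with "img" (400x640x3 uint8, red, green, blue), "depth" (400x640 float32, m along the optical axis (not along the pixel's ray), 0 where there is no reading), "fx", "fy", "cx", "cy" (pixels), "rvec" (rotation vector, rad) and "tvec" (3), from world to camera coordinates, as OpenCV has them; the wrist camera has in their place "tool_from_camera" (4x4, takes a point from camera to tool coordinates, whose origin is the TCP and whose axes are the flange's). Camera axes: x right, y down, z forward; pixel columns grow to the right and rows downward; lengths in m; the calibration is good to about 2 mm. A picture is of the moment at which its call begins: read the wrist's pose just before it.
- order.job_done(): hands the job in, once; it reports no verdict.
The state is a dict: "time": time; "q": joint angles; "qd": joint speeds; "joint_efforts": joint torques, N m; "ee_pos": TCP position; "tcp_rot": TCP orientation; "wrist_force": force on the tool from outside, world axes, zero at the start; "torque": the same for the moment, N m; "opening": finger opening in m.
Only numpy, scipy, OpenCV 4.12 (cv2) and the standard library are available. Lean on these libraries where they do the work, as an engineer would, in place of code of your own. Each camera call takes 0.05 s, during which the arm holds its last target. There are 200 camera calls.

## Task

On the green mat a steel lifting hook is caught in a short slide-staining channel. Twist the hook until its two prongs line up with the channel's slot, lift it out and put it in the narrow white bin, then put the short channel in the wide white bin, lying on the floor of the bin. Leave the longer empty channel and the amber jar where they are.

Things in the scene. Friction and masses are not known exactly. Their poses are not given: they have to be found in the camera images.
- hook_center (a point): Dark steel hook 100 mm tall, 120 g, upright in the short channel; point on its axis, half-way up. z up, x along its foot: bar 44 (x) by 14 by 5 mm, ends turned up to 16 mm above its underside, symmetric under a half turn. Stem 10 mm round; on it a grip paddle 26 (x) by 14 mm (y), 10 to 50 mm above the point. At the start the foot is turned 63 to 90 degrees, either way, from the slot.
- channel_center (a point): Short steel box 90 (x) by 60 (y) by 36 mm, 250 g; point at its centre, half-way up. Floor 4 mm (the hook stands on it), walls 3 mm. Two 4 mm lips at the top leave a 28 mm slot along x; below them it is 54 by 84 mm inside, free up to 32 mm. The hook turns freely while raised under 10 mm and lifts out when its foot is centred within 10 degrees of the slot.
- wide_bin: Wide white open bin, fixed, 190 mm (x) by 160 mm (y), 45 mm tall, walls and floor 4 mm; origin at the centre of its underside. It stands to the left or right of the channel.
- narrow_bin: Narrow white open bin, fixed, 190 mm (x) by 90 mm (y), 45 mm tall, walls and floor 4 mm; origin at the centre of its underside. It stands on the side opposite to the wide bin.
- spare_center (a point): Bystander: longer empty channel, bright steel, same make, 130 mm long (along its y), 60 mm wide (x), 36 mm tall, beyond the short one; this point is its centre, half-way up. Leave alone.
- jar_center (a point): Bystander: amber glass jar with a white lid, 60 mm diameter, 75 mm tall, between the robot and the channel; this point is its centre, half-way up. Leave alone.
There are look-alikes about, which are no part of the job. Of the things shaped like the part that bears hook_center, the dark steel one is meant.

How it is judged:
By the outcome, as a careful person would: the job done as asked, in the order asked, and still so for the second after the job is handed in, with the robot touching nothing.
It also fails if it takes over 58 s, if anything falls off the work surface, if the arm or the gripper's body presses on something with over 40 N, if the wrist force passes 120 N, or if a joint passes its speed limit or range.

## Working session

There is one attempt and no reset: what is moved stays moved. The work goes in short steps, Python scripts to look and compute and a shell command to move; the robot and the scene stay as the last step left them, time stands still between calls to the robot, and variables do not carry over. Pictures are saved under pics/ and viewed, about 8 in all and at most 12, crops included, and the job is handed in when it is done.

```bash
mkdir -p pics; cat > h.py <<'E'
import numpy as np, cv2
from workcell import monitor, cams, order
from scipy.spatial.transform import Rotation as R
def Rt(o): return R.from_euler('xyz',o['tcp_rot'],degrees=True).as_matrix()
def shot(name):
    o=monitor.get_obs(); c=cams.camera(name)
    if name=='wrist':
        T=np.eye(4);T[:3,:3]=Rt(o);T[:3,3]=o['ee_pos'];M=T@np.array(c['tool_from_camera'])
    else:
        r=cv2.Rodrigues(np.array(c['rvec'],float))[0];M=np.eye(4);M[:3,:3]=r.T;M[:3,3]=-r.T@np.array(c['tvec']).ravel()
    c['M']=M;return c
def ray(c,u,v,z):
    d=c['M'][:3,:3]@np.array([(u-c['cx'])/c['fx'],(v-c['cy'])/c['fy'],1]);p=c['M'][:3,3]
    return p+d*(z-p[2])/d[2]
def cloud(c):
    v,u=np.mgrid[:400,:640];d=c['depth']
    P=np.stack([(u-c['cx'])/c['fx']*d,(v-c['cy'])/c['fy']*d,d],-1)@c['M'][:3,:3].T+c['M'][:3,3]
    P[d==0]=np.nan;return P
def save(c,n): cv2.imwrite('pics/'+n,c['img'][:,:,::-1])
def proj(c,p):
    q=c['M'][:3,:3].T@(np.array(p)-c['M'][:3,3]);return q[0]/q[2]*c['fx']+c['cx'],q[1]/q[2]*c['fy']+c['cy']
E
python3 - <<'E'
from h import *
print(monitor.get_obs())
for n in('scene','top'):
    c=shot(n);save(c,n+'0.png');np.savez(n+'0.npz',**c);print(n,c['M'].round(3),c['fx'])
E
```

```text
{'time': 0.0, 'q': array([-6.65213541e+01,  5.01083219e+00,  1.00329328e+01,  9.50983469e+01,
       -1.27619809e-03,  8.99994309e+01]), 'qd': array([ 0.09050449, -0.0047561 , -0.0598098 , -0.00068524, -0.08163239,
        0.00032169]), 'joint_efforts': array([ 2.06992436e-04, -5.20387602e+01,  4.64805436e+01,  1.63968955e-02,
       -9.23987500e-05,  3.31535614e-05]), 'ee_pos': array([ 0.21903593, -0.504277  ,  0.24757199]), 'tcp_rot': array([-1.79923754e+02,  1.27543962e-03,  2.34792167e+01]), 'wrist_force': array([0.87114704, 0.23993235, 0.52462771]), 'torque': array([-0.01499611,  0.03099492,  0.00699295]), 'opening': 0.08521820209183728}
scene [[-0.503  0.706 -0.499  0.919]
 [ 0.864  0.421 -0.275  0.199]
 [ 0.016 -0.57  -0.822  0.708]
 [ 0.     0.     0.     1.   ]] 371.90171417635025
top [[-0.023 -0.985  0.172  0.393]
 [-1.     0.024  0.006  0.008]
 [-0.01  -0.172 -0.985  0.927]
 [ 0.     0.     0.     1.   ]] 417.6731041948261
```

View pics/top0.png

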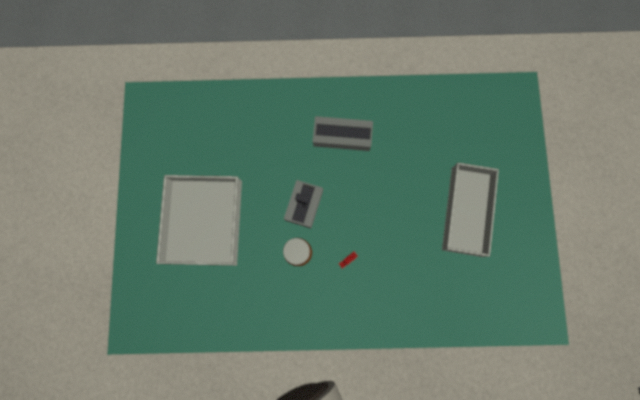

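View pics/scene0.png

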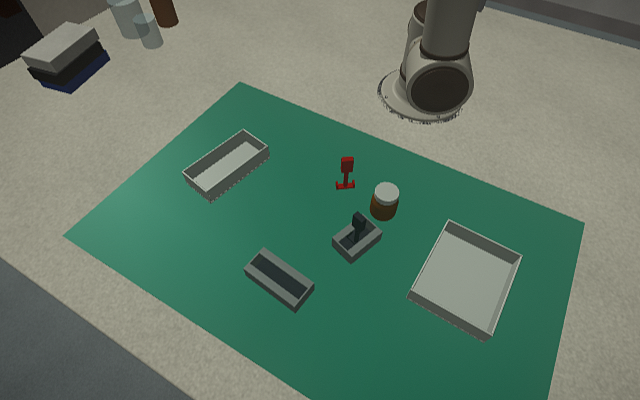

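Top view: the wide bin is at (200,220), the short channel with the dark hook at (304,204), the spare at (343,132), the jar at (297,251) and the narrow bin at (470,210). Hook candidates are the dark one in the channel, (303,200) top and (360,225) scene, and a red look-alike, (348,260) top and (346,172) scene. I choose the dark one and will check it in a crop.

```bash
cat > m.py <<'E'
from h import *
c=dict(np.load('top0.npz'));P=cloud(c)
def rect(name,box,zlo,zhi):
    u0,v0,u1,v1=box;Q=P[v0:v1,u0:u1].reshape(-1,3);m=(Q[:,2]>zlo)&(Q[:,2]<zhi);Q=Q[m]
    (cx,cy),(w,h),a=cv2.minAreaRect((Q[:,:2]*1000).astype(np.float32))
    print(name,'n',m.sum(),'c',round(cx,1),round(cy,1),'wh',round(w,1),round(h,1),'ang',round(a,1),'z',np.median(Q[:,2]).round(4))
    return Q
rect('short',(270,165,340,236),.028,.042)
h=rect('hookpad',(270,165,340,236),.075,.12);print(h.mean(0))
rect('spare',(300,105,385,160),.028,.042)
rect('wide',(140,160,260,280),.035,.055)
rect('narrow',(430,150,510,270),.035,.055)
rect('jar',(275,230,322,275),.06,.09)
rect('red',(335,248,362,272),.02,.12)
E
python3 m.py; python3 - <<'E'
import cv2,numpy as np
a=cv2.imread('pics/top0.png')[170:275,260:370];b=cv2.imread('pics/scene0.png')[140:270,310:420]
r=lambda i:cv2.resize(i,(395,450),interpolation=cv2.INTER_CUBIC)
i=np.hstack([r(a),r(b)]);i=np.clip(i.astype(float)*1.8,0,255).astype('uint8')
cv2.imwrite('pics/crop0.png',i)
E
```

```text
short n 650 c 542.5 65.5 wh 60.1 90.2 ang 71.4 z 0.0351
hookpad n 115 c 543.1 64.0 wh 25.7 14.4 ang 72.0 z 0.1024
[0.54132104 0.06356116 0.09919058]
spare n 929 c 702.9 -24.8 wh 129.6 62.0 ang 84.0 z 0.0351
wide n 859 c 512.5 291.4 wh 161.2 190.3 ang 87.4 z 0.0432
narrow n 719 c 521.1 -296.9 wh 91.7 190.6 ang 78.8 z 0.0432
jar n 537 c 437.8 78.0 wh 51.1 50.7 ang 88.3 z 0.0743
red n 99 c 419.7 -28.4 wh 13.7 25.8 ang 38.1 z 0.0988
```

View pics/crop0.png

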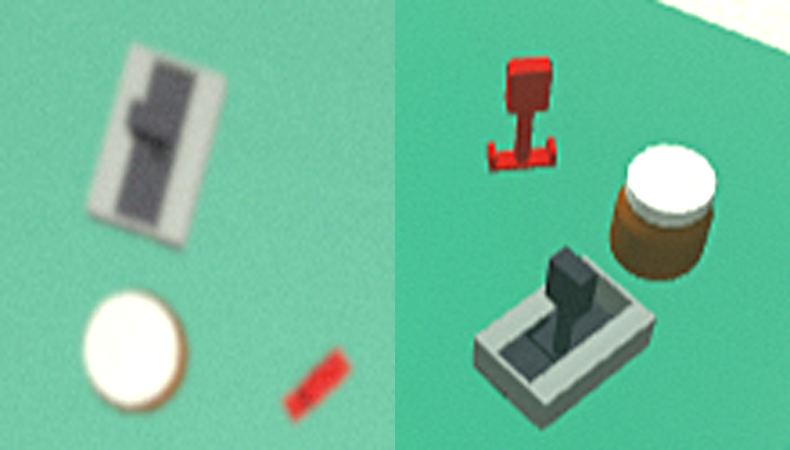

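Crop: the upright dark hook stands in the short channel, with its paddle nearly across the slot. The red hook is a free-standing decoy. Next I move above the dark hook.

```bash
python3 -m handwheel '[[0.0326,-0.0245,0,0,0,0],[0.0326,-0.0245,0,0,0,0],[0.0326,-0.0245,0,0,0,0],[0.0326,-0.0245,0,0,0,0],[0.0326,-0.0245,0,0,0,0],[0.0326,-0.0245,0,0,0,0],[0.0326,-0.0245,0,0,0,0],[0.0326,-0.0245,0,0,0,0]]' 0.1 40
python3 -m handwheel '[[0.0326,-0.0245,0,0,0,0],[0.0326,-0.0245,0,0,0,0],[0.0326,-0.0245,0,0,0,0],[0.0326,-0.0245,0,0,0,0],[0.0326,-0.0245,0,0,0,0],[0.0326,-0.0245,0,0,0,0],[0.0326,-0.0245,0,0,0,0],[0.0326,-0.0245,0,0,0,0]]'
python3 -m handwheel '[[0,0,0,0,0,-6],[0,0,0,0,0,-6],[0,0,0,0,0,-6],[0,0,0,0,0,-6],[0,0,0,0,0,-6],[0,0,0,0,0,-6],[0,0,0,0,0,-6],[0,0,0,0,0,-6]]'
python3 - <<'E'
from h import *
o=monitor.get_obs();print(o['q'].round(1),o['ee_pos'],o['tcp_rot'],o['opening'])
c=shot('wrist');save(c,'w1.png');np.savez('w1.npz',**c)
P=cloud(c);print(c['M'].round(3))
for lo,hi in((.095,.11),(.030,.042)):
    Q=P.reshape(-1,3);Q=Q[(Q[:,2]>lo)&(Q[:,2]<hi)&(abs(Q[:,0]-.542)<.07)&(abs(Q[:,1]-.065)<.07)]
    if len(Q)>20:print(len(Q),cv2.minAreaRect((Q[:,:2]*1000).astype(np.float32)))
E
```

```text
time: 0.77
ee_pos: [0.3806, -0.2189, 0.2482]
tcp_rot: [180.0, -0.0, 23.5]
wrist_force: [0.5, -1.0, -0.3]
opening: 0.047
time: 1.43
ee_pos: [0.5418, 0.065, 0.248]
tcp_rot: [-180.0, 0.0, 23.5]
wrist_force: [-0.2, -1.0, 0.7]
opening: 0.0468
time: 2.1
ee_pos: [0.5412, 0.0629, 0.2478]
tcp_rot: [-180.0, 0.0, 71.8]
wrist_force: [0.1, -0.7, 0.2]
opening: 0.0472
[  6.6   4.3   9.3  95.1  -0.  114.9] [0.54124482 0.06289924 0.24784728] [-1.79957532e+02  2.10914140e-02  7.17773210e+01] 0.04721821164989763
[[ 0.949 -0.302 -0.087  0.563]
 [-0.314 -0.913 -0.261  0.129]
 [-0.001  0.275 -0.961  0.374]
 [ 0.     0.     0.     1.   ]]
409 ((540.874755859375, 64.49457550048828), (26.324914932250977, 13.398051261901855), 71.94374084472656)
2133 ((540.7011108398438, 65.88398742675781), (59.65757751464844, 90.13692474365234), 71.6960220336914)
```

View pics/w1.png

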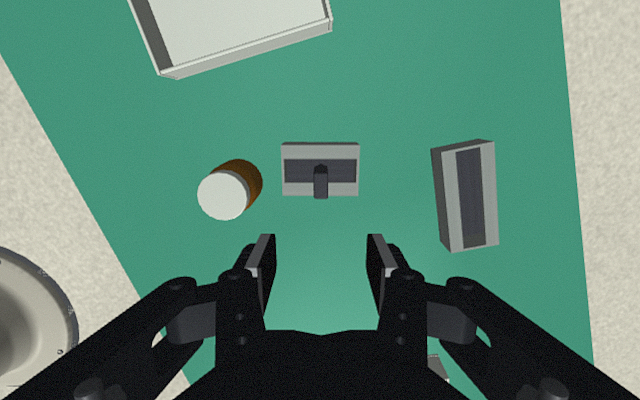

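Wrist view: the hook's paddle is at (320,180) and lies between the jaws' sides; the channel is at (320,168), the spare at (465,195), and the jar (230,190) is clear of the fingers. I'll descend and grip.

```bash
python3 -m handwheel '[[0.0015,0,0.021,0,0,0],[0,0,0.021,0,0,0],[0,0,0.021,0,0,0],[0,0,0.021,0,0,0],[0,0,0.021,0,0,0],[0,0,0.021,0,0,0],[0,0,0.021,0,0,0],[0,0,0.017,0,0,0]]'
python3 -m handwheel '[[0,0,0,0,0,0],[0,0,0,0,0,0],[0,0,0,0,0,0],[0,0,0,0,0,0],[0,0,0,0,0,0],[0,0,0,0,0,0],[0,0,0,0,0,0],[0,0,0,0,0,0]]' -1 60
python3 -m handwheel '[[0,0,0,0,0,0],[0,0,0,0,0,0],[0,0,-0.002,0,0,0],[0,0,-0.002,0,0,0],[0,0,-0.001,0,0,0],[0,0,0,0,0,0],[0,0,0,0,0,0],[0,0,0,0,0,0]]'
python3 - <<'E'
from h import *
o=monitor.get_obs();print(o['ee_pos'],o['tcp_rot'],o['wrist_force'],o['torque'])
c=shot('top');save(c,'top1.png');np.savez('top0.npz',**c)
import m
E
```

```text
time: 2.82
ee_pos: [0.5411, 0.0642, 0.0823]
tcp_rot: [-179.9, 0.0, 71.3]
wrist_force: [-0.6, -0.8, -0.1]
opening: 0.0472
time: 3.48
ee_pos: [0.5423, 0.0644, 0.0852]
tcp_rot: [179.9, -0.0, 71.5]
wrist_force: [0.4, 0.3, 4.7]
opening: 0.0133
time: 4.15
ee_pos: [0.5417, 0.0643, 0.0891]
tcp_rot: [-180.0, 0.0, 71.5]
wrist_force: [0.9, -0.1, -2.1]
opening: 0.0137
[0.54172575 0.0642944  0.08907586] [-1.79980944e+02  8.31252819e-03  7.14774773e+01] [ 0.87196309 -0.0707661  -2.06570038] [-0.02005492  0.00348504 -0.01388126]
short n 0 c 0.0 0.0 wh 0.0 0.0 ang 0.0 z nan
hookpad n 0 c 0.0 0.0 wh 0.0 0.0 ang 0.0 z nan
[nan nan nan]
spare n 599 c 700.1 -45.4 wh 88.9 61.9 ang 84.7 z 0.0353
wide n 640 c 512.5 292.1 wh 161.6 190.3 ang 87.5 z 0.0433
narrow n 724 c 521.0 -297.1 wh 91.6 190.4 ang 79.3 z 0.0431
jar n 0 c 0.0 0.0 wh 0.0 0.0 ang 0.0 z nan
red n 71 c 420.9 -30.0 wh 13.7 21.9 ang 38.1 z 0.0993
  return _methods._mean(a, axis=axis, dtype=dtype,
  ret = ret.dtype.type(ret / rcount)
m.py:9: RuntimeWarning: Mean of empty slice.
  h=rect('hookpad',(270,165,340,236),.075,.12);print(h.mean(0))
  ret = um.true_divide(
```

```bash
python3 -m handwheel '[[0.001,0,0,0,0,-7],[0,0,0,0,0,-7],[0,0,0,0,0,-7],[0,0,0,0,0,-7],[0,0,0,0,0,-7],[0,0,0,0,0,-7],[0,0,0,0,0,-7],[0,0,0,0,0,-7]]'
python3 -m handwheel '[[0,0,0,0,0,-7],[0,0,0,0,0,-7],[0,0,0,0,0,-7],[0,0,0,0,0,-7],[0,0,0,0,0,-6.1],[0,0,0,0,0,0],[0,0,0,0,0,0],[0,0,0,0,0,0]]'
python3 - <<'E'
from h import *
o=monitor.get_obs();print(o['ee_pos'],o['tcp_rot'],o['wrist_force'],o['torque'])
c=shot('wrist');save(c,'w2.png');P=cloud(c).reshape(-1,3)
Q=P[(P[:,2]>.03)&(P[:,2]<.042)&(abs(P[:,0]-.542)<.07)&(abs(P[:,1]-.065)<.07)]
print(len(Q),cv2.minAreaRect((Q[:,:2]*1000).astype(np.float32)))
E
```

```text
time: 4.87
ee_pos: [0.5421, 0.0653, 0.0891]
tcp_rot: [-180.0, -0.0, 127.8]
wrist_force: [-0.5, 0.3, -1.6]
opening: 0.0131
time: 5.53
ee_pos: [0.5421, 0.0653, 0.0892]
tcp_rot: [-180.0, -0.0, 161.4]
wrist_force: [0.5, -0.8, -2.0]
opening: 0.0132
[0.54214427 0.06525818 0.08921004] [-1.79996283e+02 -2.65250103e-03  1.61375986e+02] [ 0.53220201 -0.8354758  -1.97947143] [-0.01749824 -0.00948874  0.02506545]
5028 ((531.1737060546875, 68.96000671386719), (60.290157318115234, 69.04412078857422), 71.47972106933594)
```

View pics/w2.png

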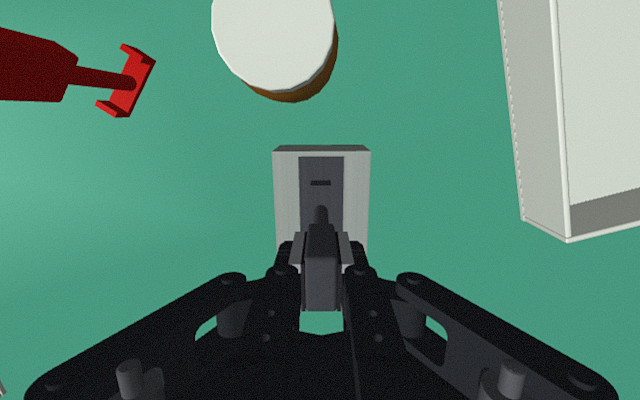

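The foot tip (320,183) lies in the middle of the slot and the axes are aligned (161.4 vs 161.5), so I lift.

```bash
python3 -m handwheel '[[0,0,-0.004,0,0,0],[0,0,-0.004,0,0,0],[0,0,-0.004,0,0,0],[0,0,-0.004,0,0,0],[0,0,-0.004,0,0,0],[0,0,-0.004,0,0,0],[0,0,-0.004,0,0,0],[0,0,-0.004,0,0,0]]'
python3 -m handwheel '[[0,0,-0.006,0,0,0],[0,0,-0.007,0,0,0],[0,0,-0.007,0,0,0],[0,0,-0.007,0,0,0],[0,0,-0.007,0,0,0],[0,0,-0.007,0,0,0],[0,0,-0.007,0,0,0],[0,0,-0.006,0,0,0]]'
python3 - <<'E'
from h import *
o=monitor.get_obs();print(o['q'].round(1))
c=shot('scene');save(c,'s2.png');P=cloud(c).reshape(-1,3)
Q=P[(P[:,2]>.03)&(P[:,2]<.042)&(abs(P[:,0]-.542)<.07)&(abs(P[:,1]-.065)<.07)]
print(len(Q),cv2.minAreaRect((Q[:,:2]*1000).astype(np.float32)))
E
```

```text
time: 6.25
ee_pos: [0.5422, 0.0653, 0.1218]
tcp_rot: [180.0, 0.0, 161.6]
wrist_force: [0.4, -1.0, -1.4]
opening: 0.0133
time: 6.92
ee_pos: [0.5422, 0.0653, 0.1762]
tcp_rot: [180.0, 0.0, 161.6]
wrist_force: [-0.3, 0.2, -1.3]
opening: 0.013
[ 6.9  3.6  0.6 87.   0.  25.3]
639 ((539.845703125, 65.25460052490234), (61.122413635253906, 91.24943542480469), 71.57139587402344)
```

View pics/s2.png

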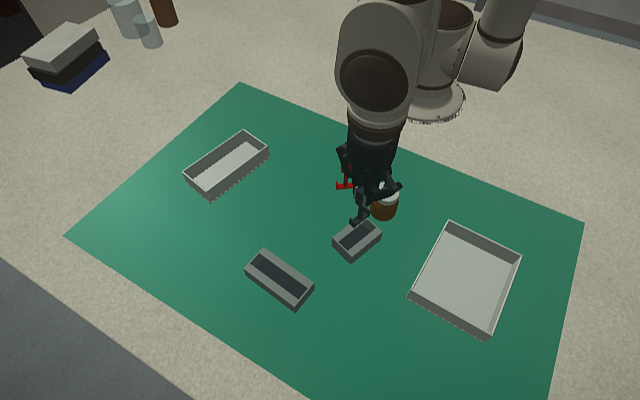

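Scene view: the hook hangs clear of the channel at (360,215), and the channel has not moved. Next, the narrow bin.

```bash
python3 -m handwheel '[[-0.004,-0.014,0,0,0,0],[-0.006,-0.022,0,0,0,0],[-0.007,-0.026,0,0,0,0],[-0.007,-0.026,0,0,0,0],[-0.007,-0.026,0,0,0,0],[-0.007,-0.026,0,0,0,0],[-0.007,-0.026,0,0,0,0],[-0.007,-0.026,0,0,0,0]]'
python3 -m handwheel '[[-0.0075,-0.028,0,0,0,0],[-0.0075,-0.028,0,0,0,0],[-0.007,-0.026,0,0,0,0],[-0.007,-0.026,0,0,0,0],[-0.0065,-0.024,0,0,0,0],[-0.005,-0.018,0,0,0,0],[-0.002,-0.008,0,0,0,-3.8],[0,0,0,0,0,-3.8]]'
python3 -m handwheel '[[0,0,0,0,0,0],[0,0,0.01,0,0,0],[0,0,0.015,0,0,0],[0,0,0.015,0,0,0],[0,0,0.015,0,0,0],[0,0,0.012,0,0,0],[0,0,0.008,0,0,0],[0,0,0.005,0,0,0]]'
python3 - <<'E'
from h import *
o=monitor.get_obs();print(o['q'].round(1))
c=shot('wrist');save(c,'w3.png')
E
```

```text
time: 7.63
ee_pos: [0.5305, -0.1346, 0.1753]
tcp_rot: [-180.0, -0.0, 161.6]
wrist_force: [0.0, 0.2, -1.9]
opening: 0.0132
time: 8.3
ee_pos: [0.5208, -0.2987, 0.1748]
tcp_rot: [-180.0, -0.0, 169.2]
wrist_force: [0.4, 0.8, -1.3]
opening: 0.013
time: 8.97
ee_pos: [0.5209, -0.2961, 0.0938]
tcp_rot: [180.0, -0.1, 169.2]
wrist_force: [-0.2, -0.6, -1.4]
opening: 0.0136
[-29.6  11.5   0.3  78.9   0.  -18.8]
```

View pics/w3.png

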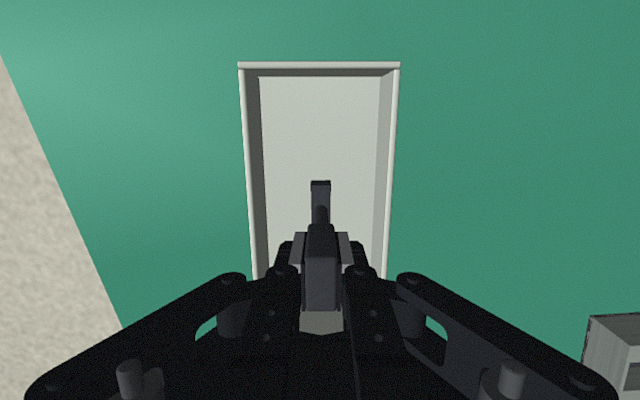

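The hook hangs centred over the narrow bin, foot end at (320,185). I lower it slowly.

```bash
python3 -m handwheel '[[0,0,0.002,0,0,0],[0,0,0.002,0,0,0],[0,0,0.0015,0,0,0],[0,0,0.001,0,0,0],[0,0,0.001,0,0,0],[0,0,0,0,0,0],[0,0,0,0,0,0],[0,0,0,0,0,0]]'
python3 -m handwheel '[[0,0,0.0005,0,0,0],[0,0,0.0005,0,0,0],[0,0,0,0,0,0],[0,0,0,0,0,0],[0,0,0,0,0,0],[0,0,0,0,0,0],[0,0,0,0,0,0],[0,0,0,0,0,0]]'
```

```text
time: 9.68
ee_pos: [0.5213, -0.2967, 0.0879]
tcp_rot: [-180.0, 0.0, 169.2]
wrist_force: [0.8, -0.2, -1.7]
opening: 0.0137
time: 10.35
ee_pos: [0.5212, -0.2967, 0.0868]
tcp_rot: [-180.0, 0.0, 169.2]
wrist_force: [-0.5, 0.3, -2.3]
opening: 0.0133
```

```bash
python3 -m handwheel '[[0,0,0.0005,0,0,0],[0,0,0.0005,0,0,0],[0,0,0.0005,0,0,0],[0,0,0,0,0,0],[0,0,0,0,0,0],[0,0,0,0,0,0],[0,0,0,0,0,0],[0,0,0,0,0,0]]'
python3 -m handwheel '[[0,0,0.0005,0,0,0],[0,0,0.0005,0,0,0],[0,0,0,0,0,0],[0,0,0,0,0,0],[0,0,0,0,0,0],[0,0,0,0,0,0],[0,0,0,0,0,0],[0,0,0,0,0,0]]'
```

```text
time: 11.02
ee_pos: [0.5212, -0.2966, 0.0853]
tcp_rot: [-180.0, -0.0, 169.2]
wrist_force: [-0.2, -0.4, -1.0]
opening: 0.0133
time: 11.68
ee_pos: [0.5213, -0.2967, 0.0852]
tcp_rot: [-180.0, 0.0, 169.2]
wrist_force: [-2.1, 1.0, 5.3]
opening: 0.0132
```

```bash
python3 -m handwheel '[[0,0,-0.0005,0,0,0],[0,0,0,0,0,0],[0,0,0,0,0,0],[0,0,0,0,0,0],[0,0,0,0,0,0],[0,0,0,0,0,0],[0,0,0,0,0,0],[0,0,0,0,0,0]]' -0.1
python3 -m handwheel '[[0,0,-0.005,0,0,0],[0,0,-0.008,0,0,0],[0,0,-0.012,0,0,0],[0,0,-0.02,0,0,0],[0,0,-0.025,0,0,0],[0,0,-0.025,0,0,0],[0,0,-0.025,0,0,0],[0,0,-0.025,0,0,0]]'
python3 - <<'E'
from h import *
c=shot('wrist');save(c,'w4.png')
c=shot('top');np.savez('top0.npz',**c);save(c,'top2.png')
import m
m.rect('hook',(420,150,520,270),.075,.12)
E
```

```text
time: 12.35
ee_pos: [0.5212, -0.2967, 0.0847]
tcp_rot: [180.0, -0.0, 169.2]
wrist_force: [-0.1, 0.4, -0.2]
opening: 0.0384
time: 13.02
ee_pos: [0.5211, -0.2966, 0.2326]
tcp_rot: [-180.0, 0.1, 169.2]
wrist_force: [0.5, 0.3, -0.2]
opening: 0.0384
short n 671 c 542.7 65.5 wh 60.2 90.3 ang 71.4 z 0.0352
hookpad n 0 c 0.0 0.0 wh 0.0 0.0 ang 0.0 z nan
[nan nan nan]
spare n 927 c 702.9 -24.9 wh 129.8 62.0 ang 83.8 z 0.0351
wide n 850 c 512.6 291.3 wh 162.1 190.5 ang 87.5 z 0.0431
narrow n 642 c 521.5 -296.9 wh 90.9 191.0 ang 79.3 z 0.0432
jar n 535 c 437.8 77.9 wh 50.8 50.7 ang 88.6 z 0.0742
red n 99 c 419.8 -28.5 wh 13.7 25.9 ang 38.0 z 0.099
hook n 157 c 522.4 -296.3 wh 14.3 26.2 ang 79.8 z 0.1018
  return _methods._mean(a, axis=axis, dtype=dtype,
  ret = ret.dtype.type(ret / rcount)
m.py:9: RuntimeWarning: Mean of empty slice.
  h=rect('hookpad',(270,165,340,236),.075,.12);print(h.mean(0))
  ret = um.true_divide(
```

View pics/w4.png

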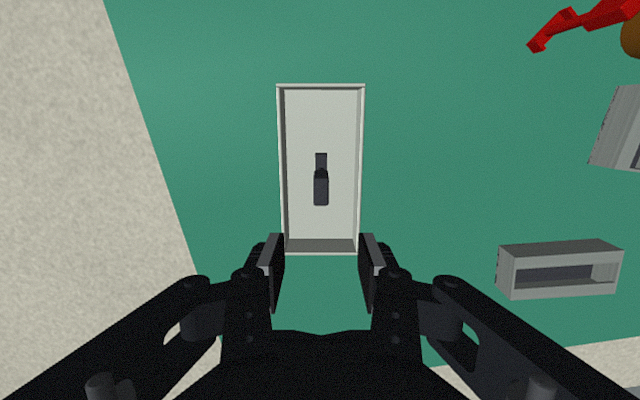

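The hook stands upright inside the narrow bin, (321,180), at (0.522,-0.296). Nothing else has moved. Now the channel.

```bash
python3 -m handwheel '[[0.002,0.015,0,0,0,0],[0.003,0.022,0,0,0,0],[0.004,0.03,0,0,0,0],[0.004,0.03,0,0,0,0],[0.004,0.03,0,0,0,0],[0.004,0.03,0,0,0,0],[0.004,0.03,0,0,0,0],[0.004,0.03,0,0,0,0]]' 1
python3 -m handwheel '[[0.004,0.03,0,0,0,0],[0.004,0.03,0,0,0,0],[0.004,0.03,0,0,0,0],[0.003,0.025,0,0,0,0],[0.002,0.018,0,0,0,0],[0.0017,0.0096,0,0,0,2.6],[0,0,0,0,0,2.5],[0,0,0,0,0,2.5]]'
python3 -m handwheel '[[0,0,0,0,0,0],[0,0,0.01,0,0,0],[0,0,0.015,0,0,0],[0,0,0.02,0,0,0],[0,0,0.02,0,0,0],[0,0,0.015,0,0,0],[0,0,0.01,0,0,0],[0,0,0,0,0,0]]'
python3 - <<'E'
from h import *
c=shot('wrist');save(c,'w5.png');P=cloud(c).reshape(-1,3)
Q=P[(P[:,2]>.03)&(P[:,2]<.042)&(abs(P[:,0]-.542)<.07)&(abs(P[:,1]-.065)<.07)]
print(len(Q),cv2.minAreaRect((Q[:,:2]*1000).astype(np.float32)))
E
```

```text
time: 13.78
ee_pos: [0.5328, -0.076, 0.2296]
tcp_rot: [180.0, -0.0, 169.2]
wrist_force: [-0.1, -0.3, 0.6]
opening: 0.0853
time: 14.45
ee_pos: [0.5412, 0.0669, 0.2294]
tcp_rot: [-180.0, -0.1, 161.6]
wrist_force: [0.8, -0.1, -0.7]
opening: 0.0857
time: 15.12
ee_pos: [0.5405, 0.0653, 0.137]
tcp_rot: [-179.9, -0.2, 161.6]
wrist_force: [-0.0, -0.1, -0.5]
opening: 0.0853
4793 ((541.6043701171875, 65.38414001464844), (60.1889762878418, 90.84809112548828), 71.51410675048828)
```

View pics/w5.png

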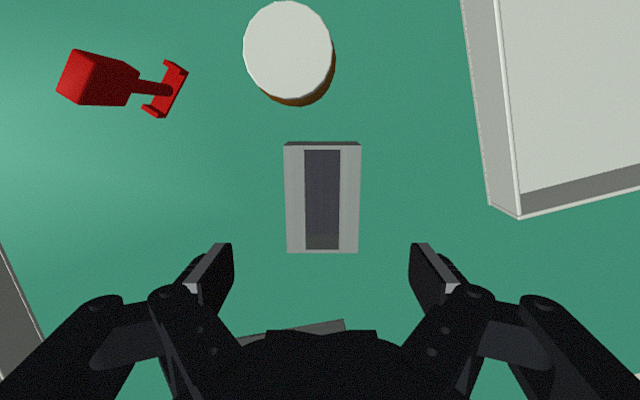

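The channel (322,198) is centred between the open jaws. I descend and grip.

```bash
python3 -m handwheel '[[-0.001,0,0.01,0,0,0],[0,0,0.018,0,0,0],[0,0,0.02,0,0,0],[0,0,0.02,0,0,0],[0,0,0.018,0,0,0],[0,0,0.013,0,0,0],[0,0,0.008,0,0,0],[0,0,0.004,0,0,0]]'
python3 -m handwheel '[[0,0,0,0,0,0],[0,0,0,0,0,0],[0,0,0,0,0,0],[0,0,0,0,0,0],[0,0,0,0,0,0],[0,0,0,0,0,0],[0,0,0,0,0,0],[0,0,0,0,0,0]]' -1 60
python3 -m handwheel '[[0,0,-0.002,0,0,0],[0,0,-0.003,0,0,0],[0,0,-0.005,0,0,0],[0,0,-0.005,0,0,0],[0,0,-0.005,0,0,0],[0,0,-0.005,0,0,0],[0,0,-0.005,0,0,0],[0,0,0,0,0,0]]'
```

```text
time: 15.83
ee_pos: [0.5427, 0.0651, 0.028]
tcp_rot: [-180.0, -0.0, 161.6]
wrist_force: [-0.0, 1.0, -0.3]
opening: 0.0854
time: 16.5
ee_pos: [0.5436, 0.0653, 0.0301]
tcp_rot: [180.0, 0.1, 161.6]
wrist_force: [-1.1, 0.1, 6.4]
opening: 0.0588
time: 17.17
ee_pos: [0.5434, 0.0653, 0.0602]
tcp_rot: [180.0, 0.1, 161.6]
wrist_force: [0.1, 1.1, -2.0]
opening: 0.0587
```

```bash
python3 -m handwheel '[[0,0,-0.006,0,0,0],[0,0,-0.01,0,0,0],[0,0,-0.012,0,0,0],[0,0,-0.012,0,0,0],[0,0,-0.012,0,0,0],[0,0,-0.012,0,0,0],[0,0,-0.008,0,0,0],[0,0,-0.003,0,0,0]]'
python3 -m handwheel '[[0.004,0.008,0,0,0,0],[0.007,0.014,0,0,0,0],[0.009,0.0185,0,0,0,0],[0.009,0.0185,0,0,0,0],[0.009,0.0185,0,0,0,0],[0.009,0.0185,0,0,0,0],[0.009,0.0185,0,0,0,0],[0.009,0.0185,0,0,0,0]]'
python3 -m handwheel '[[0.009,0.0185,0,0,0,0],[0.009,0.0185,0,0,0,0],[0.0085,0.017,0,0,0,0],[0.006,0.012,0,0,0,0],[0.003,0.0055,0,0,0,-5.3],[0,0,0,0,0,-5.3],[0,0,0,0,0,-5.3],[0,0,0,0,0,0]]'
python3 - <<'E'
from h import *
c=shot('wrist');save(c,'w6.png')
E
```

```text
time: 17.83
ee_pos: [0.5435, 0.0653, 0.1359]
tcp_rot: [179.9, 0.1, 161.6]
wrist_force: [1.0, -0.0, -2.5]
opening: 0.0587
time: 18.5
ee_pos: [0.5223, 0.2133, 0.1329]
tcp_rot: [-180.0, -0.1, 161.6]
wrist_force: [-0.1, -0.5, -2.5]
opening: 0.0587
time: 19.17
ee_pos: [0.5116, 0.2913, 0.1331]
tcp_rot: [-180.0, -0.1, 177.7]
wrist_force: [-0.3, -0.6, -3.0]
opening: 0.0587
```

View pics/w6.png

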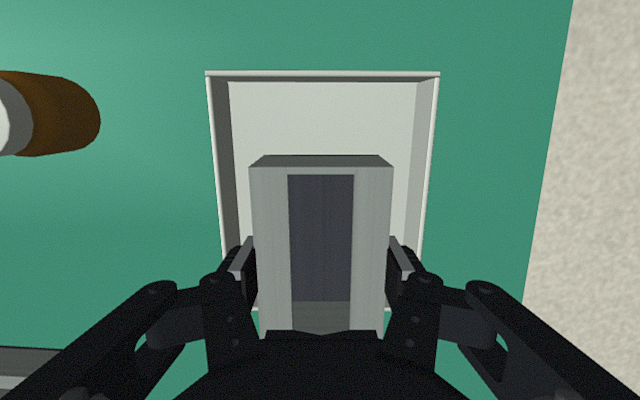

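The channel (320,240) is held level and centred over the wide bin. I lower it to about TCP z 0.037, then go slowly.

```bash
python3 -m handwheel '[[0,0,0.008,0,0,0],[0,0,0.015,0,0,0],[0,0,0.018,0,0,0],[0,0,0.018,0,0,0],[0,0,0.016,0,0,0],[0,0,0.01,0,0,0],[0,0,0.006,0,0,0],[0,0,0.003,0,0,0]]'
python3 -m handwheel '[[0,0,0.001,0,0,0],[0,0,0.001,0,0,0],[0,0,0.001,0,0,0],[0,0,0,0,0,0],[0,0,0,0,0,0],[0,0,0,0,0,0],[0,0,0,0,0,0],[0,0,0,0,0,0]]'
```

```text
time: 19.88
ee_pos: [0.5117, 0.2907, 0.0388]
tcp_rot: [-180.0, -0.1, 177.4]
wrist_force: [-1.3, -0.5, -3.0]
opening: 0.0584
time: 20.55
ee_pos: [0.5122, 0.291, 0.0369]
tcp_rot: [180.0, 0.0, 177.5]
wrist_force: [0.4, 0.2, -2.6]
opening: 0.0587
```

```bash
python3 -m handwheel '[[0,0,0.0005,0,0,0],[0,0,0.0005,0,0,0],[0,0,0.0005,0,0,0],[0,0,0.0005,0,0,0],[0,0,0,0,0,0],[0,0,0,0,0,0],[0,0,0,0,0,0],[0,0,0,0,0,0]]'
python3 -m handwheel '[[0,0,0.0005,0,0,0],[0,0,0.0005,0,0,0],[0,0,0,0,0,0],[0,0,0,0,0,0],[0,0,0,0,0,0],[0,0,0,0,0,0],[0,0,0,0,0,0],[0,0,0,0,0,0]]'
```

```text
time: 21.22
ee_pos: [0.5121, 0.291, 0.0348]
tcp_rot: [-180.0, -0.0, 177.5]
wrist_force: [-0.2, -0.2, -2.9]
opening: 0.0586
time: 21.88
ee_pos: [0.5122, 0.291, 0.0342]
tcp_rot: [180.0, 0.0, 177.5]
wrist_force: [-3.4, -0.8, 5.4]
opening: 0.0587
```

It is on the bin floor, so I release and retreat.

```bash
python3 -m handwheel '[[0,0,0,0,0,0],[0,0,0,0,0,0],[0,0,0,0,0,0],[0,0,0,0,0,0],[0,0,0,0,0,0],[0,0,0,0,0,0],[0,0,0,0,0,0],[0,0,0,0,0,0]]' 0.8
python3 -m handwheel '[[0,0,-0.004,0,0,0],[0,0,-0.01,0,0,0],[0,0,-0.02,0,0,0],[0,0,-0.025,0,0,0],[0,0,-0.03,0,0,0],[0,0,-0.03,0,0,0],[0,0,-0.03,0,0,0],[0,0,-0.02,0,0,0]]'
python3 -m handwheel '[[0,0,0,0,0,0],[0,0,0,0,0,0],[0,0,0,0,0,0],[0,0,0,0,0,0],[0,0,0,0,0,0],[0,0,0,0,0,0],[0,0,0,0,0,0],[0,0,0,0,0,0]]'
python3 - 2>/dev/null <<'E'
from h import *
c=shot('scene');save(c,'s3.png')
c=shot('top');np.savez('top0.npz',**c)
import m
m.rect('hook',(420,150,520,270),.075,.12)
c=shot('wrist');P=cloud(c).reshape(-1,3)
Q=P[(P[:,2]>.03)&(P[:,2]<.042)&(abs(P[:,0]-.512)<.07)&(abs(P[:,1]-.291)<.05)]
print(len(Q),cv2.minAreaRect((Q[:,:2]*1000).astype(np.float32)),np.median(Q[:,2]),Q[:,2].std())
E
```

```text
time: 22.55
ee_pos: [0.5121, 0.291, 0.0338]
tcp_rot: [-180.0, -0.0, 177.5]
wrist_force: [0.8, 0.8, 0.3]
opening: 0.0771
time: 23.22
ee_pos: [0.5124, 0.2912, 0.2072]
tcp_rot: [179.9, 0.2, 177.5]
wrist_force: [1.0, -0.6, 0.4]
opening: 0.077
time: 23.88
ee_pos: [0.512, 0.2909, 0.2024]
tcp_rot: [-180.0, -0.0, 177.5]
wrist_force: [-0.4, 0.2, 0.3]
opening: 0.077
short n 0 c 0.0 0.0 wh 0.0 0.0 ang 0.0 z nan
hookpad n 0 c 0.0 0.0 wh 0.0 0.0 ang 0.0 z nan
[nan nan nan]
spare n 931 c 702.6 -24.8 wh 130.0 61.7 ang 83.8 z 0.0351
wide n 1367 c 512.6 291.8 wh 162.1 190.4 ang 87.5 z 0.0409
narrow n 736 c 521.1 -296.9 wh 91.5 190.5 ang 79.0 z 0.0432
jar n 536 c 437.8 78.0 wh 50.9 50.8 ang 89.7 z 0.0743
red n 98 c 419.7 -28.5 wh 13.7 25.8 ang 38.0 z 0.099
hook n 157 c 522.8 -296.6 wh 14.6 26.5 ang 78.1 z 0.1012
3136 ((510.339111328125, 290.657958984375), (60.22713851928711, 90.62067413330078), 87.51134490966797) 0.040197644140411576 0.001343492773934406
```

View pics/s3.png

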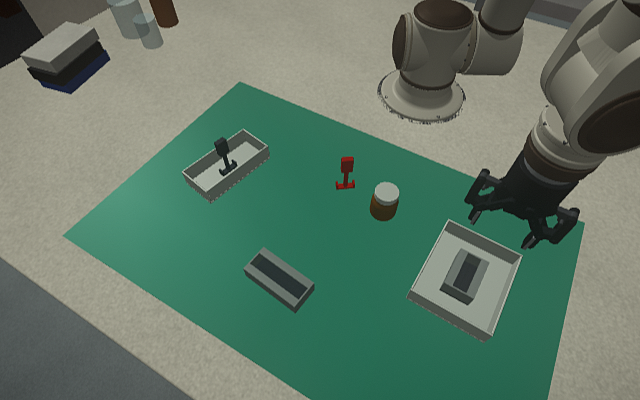

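Scene view: the hook stands in the narrow bin (225,155) and the channel lies flat in the wide bin (463,277), with its top at 40 mm, which is 36 mm plus the 4 mm floor. The bystanders have not moved and the gripper is clear.

```bash
python3 -c "
from workcell import order; print(order.job_done())"
```

```text
the job is handed in; nothing more can be done
None
```

The job is done and handed in at about 24 s. I gripped the dark steel hook by its paddle, raised it about 4 mm, turned it 90° into line with the slot and lifted it out. I then stood it in the narrow bin, and afterwards laid the short channel in the wide bin.

- **Hook:** it stands upright and still at (0.523, -0.297), inside the narrow bin.
- **Channel:** it lies flat and centred on the wide bin's floor, with its top at 40 mm, as expected for 36 mm plus the 4 mm floor.
- **Bystanders:** the longer channel, the jar and the red look-alike hook are within 1 mm of their starting positions.
- **Robot:** the gripper is clear of everything. The highest force I read was about 6.5 N, taken only at the end of each move.

No check failed. Different views disagreed by about 2 mm on the channel's position, which is within the stated calibration.

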